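Wipe a loaded turntable's rim while bringing it round

TASK

Pick up the soapy palm scrubber by its grip and wipe the rim of the turntable with its round head while you bring the tall yellow bottle round from the back to the middle of the front. Do it in one go: press the rim lightly and evenly (a few newtons), gently draw it along as far as side panel and waste pipe leave room, and keep the scrubber on the rim the whole way, also while the rim runs on past it. Brake it to a standstill with the bottle at the front and finish like that, still holding the scrubber against the rim; touch nothing else on the turntable and let nothing on it fall over.

Things in the scene. Friction and masses are not known exactly. Their poses are not given: they have to be found in the camera images.
- cupboard: The fixed cupboard corner with the turntable's foot. Origin on the turntable's vertical axle at floor level (z = 0); its -x axis points out of the open front, towards the robot, +y to the left seen from the robot. The middle of the front is the half-line y = 0, x < 0. Behind the turntable is a back panel, inner face at x = +215 mm, 140 mm high.
- panel_edge (a point): Front edge of the white side panel on the left, at floor level on its inner face (in the cupboard's frame x = -122, y = +208 mm). The panel is 18 mm thick, 160 mm high and runs from here straight back, 18 mm off the rim: no room for scrubber or fingers. There is room against the rim only about 45 degrees to either side of the front.
- pipe_foot (a point): Centre of the foot of the grey upright waste pipe on the right, 50 mm diameter, 250 mm high (in the cupboard's frame x = -85, y = -211 mm). It stands 13 mm off the rim: the scrubber cannot pass between.
- scrubber: Upright palm scrubber, 106 mm high, 0.15 kg, loose, standing on the floor front left of the turntable. Origin at the centre of its underside, z up. Grip on top: flat-sided block 44 mm (x) by 32 mm (y), 60 to 106 mm above the origin: take it across y from above. Head: ball of radius 27 mm, centre 30 mm above the origin, on a springy rubber neck: yields sideways about 1 mm per newton.
- rim: The turntable's rim: a smooth upright round band of black plastic, radius 190 mm, 12 to 44 mm above the floor; origin on the axle at floor level. Soapy: sliding friction of the scrubber's head on it about 0.12 (nominal). Press 1 to 8 N towards the axle, best about 3 N; over 12 N is a shove. Not for the fingers.
- deck: The turntable's flat round top on which the things stand, 46 mm above the floor, radius 182 mm, with a lip rising to 55 mm at its edge; origin on the axle at floor level, turns with the rim. Not to be touched.
- platter (a joint): Turning angle (rad), anticlockwise from above, no stops, starts anywhere. Anticlockwise (scrubber at the front moving to the robot's right, -y) is the bottle's short way, 2.5 to 2.95 rad. Nominal inertia of the loaded turntable 0.053 kg m2 (varies), bearing friction 0.004 N m plus 0.006 N m per rad/s: left alone it runs on for seconds. Keep it under 2 rad/s.
- yellow_bottle: The wanted bottle: closed, lemon-yellow, the tallest thing on the turntable, 66 mm diameter, 196 mm high with a white screw cap, nominal 0.62 kg, loose. Origin at the centre of its underside, z up. It starts at the back of the turntable, 75 to 115 mm from the axle.
- glass_bottle: Clear glass bottle with a wire flip-top lid, 64 mm diameter, 161 mm high, nominal 0.5 kg, loose on the turntable about 90 mm from the axle. Origin at the centre of its underside, z up.
- scrubber_holder: Round stainless steel holder with a steel scrubber in it, 80 mm diameter, 64 mm high, 0.35 kg, loose on the turntable about 90 mm from the axle. Origin at the centre of its underside, z up.
- pumice: Pumice block in a plastic case, 88 x 54 x 45 mm, 0.22 kg, lying loose on the turntable about 90 mm from the axle. Origin at the centre of its underside, z up.
Things that resemble listed ones, but are neither listed nor needed, are in the scene too. What is shaped like the scrubber_holder but green or orange is not meant.

How it is judged (in metres and radians):
On the way, in this order (a step that is already met when the one before it is completed fails the run):
1. The held scrubber rests lightly on the rim (0.5 to 8 N) while the bottle is still at the back (contact force between scrubber and rim between 0.5 and 8 N and contact force between the fingers and scrubber above 2 N and x of yellow_bottle in the frame of cupboard above 0.05 m), for 0.2 s.
2. The bottle is at the middle of the front and the turntable is braked to a standstill with the held scrubber still on the rim (0.3 to 8 N) (x of yellow_bottle in the frame of cupboard below -0.05 m and y of yellow_bottle in the frame of cupboard between -0.025 and 0.025 m and contact force between scrubber and rim between 0.3 and 8 N and contact force between the fingers and scrubber above 2 N and angular speed of deck below 0.06 rad/s), for 0.4 s.
At the end, for the whole second after the job is handed in: The yellow bottle stands in front of the axle, over 50 mm from it and within 25 mm of the front's centre line; the turntable is still (under 0.05 rad/s), all four things stand upright on its deck, and the gripper still holds the scrubber against the rim with 0.3 to 10 N (x of yellow_bottle in the frame of cupboard below -0.05 m and y of yellow_bottle in the frame of cupboard between -0.025 and 0.025 m and contact force between scrubber and rim between 0.3 and 10 N and contact force between the fingers and scrubber above 2 N and linear speed of yellow_bottle below 0.01 m/s and angular speed of deck below 0.05 rad/s and angle between each of yellow_bottle, glass_bottle, scrubber_holder, pumice's own z axis and vertical below 0.1 rad and horizontal distance between each of yellow_bottle, glass_bottle, scrubber_holder, pumice and deck below 0.14 m and z of yellow_bottle in the frame of deck between 0.042 and 0.05 m and z of glass_bottle in the frame of deck between 0.042 and 0.05 m and z of scrubber_holder in the frame of deck between 0.042 and 0.05 m and z of pumice in the frame of deck between 0.042 and 0.05 m); the arm keeps its last pose, push and grip.
It fails at once if The scrubber leaves the rim while the bottle is on its way (moved over 15 mm, not yet at the front) (distance of yellow_bottle from where it was at the start of the episode above 0.015 m and (x of yellow_bottle in the frame of cupboard above -0.05 m or y of yellow_bottle in the frame of cupboard above 0.028 m or y of yellow_bottle in the frame of cupboard below -0.028 m) and contact force between scrubber and rim below 0.02 N).
It fails at once if The rim is shoved with more than 12 N (contact force between scrubber and rim above 12 N).
It fails at once if The turntable is whirled round faster than 2.2 rad/s (angular speed of deck above 2.2 rad/s).
It fails at once if The gripper or arm touches the turntable or a thing standing on it, or the scrubber touches its top or such a thing (contact force between any of the fingers, the arm and rim above 0.5 N or contact force between any of the fingers, the arm, scrubber and deck above 0.5 N or contact force between any of the fingers, the arm, scrubber and yellow_bottle above 0.5 N or contact force between any of the fingers, the arm, scrubber and glass_bottle above 0.5 N or contact force between any of the fingers, the arm, scrubber and scrubber_holder above 0.5 N or contact force between any of the fingers, the arm, scrubber and pumice above 0.5 N).
It fails at once if A thing on the turntable tips over (angle between any of yellow_bottle, glass_bottle, scrubber_holder, pumice's own z axis and vertical above 0.3 rad).
It also fails if it takes over 48 s, if anything falls off the work surface, if the arm or the gripper's body presses on something with over 40 N, if the wrist force passes 120 N, or if a joint passes its speed limit or range.

ROBOT

A 6-joint arm with a two-finger parallel gripper is mounted at the origin on the work surface. World frame = base frame: x ahead of the robot, y to its left, z up, the work surface at z = 0. Lengths are in mm, angles in rad, forces in N, time in s.
With the tool pointing down it reaches from about 350 to 775 mm from the base axis. Payload 7.3 kg.
Tool frame: the origin (TCP) lies midway between the tips of the shut fingers; the grasp point (between the pads) lies 19 mm behind it; z points along the fingers, y is the line along which they close (so a half turn about z gives the same grasp; the last joint's range is limited). The gripper opens to 92 mm and grips with 3 to 60 N. Pads are 19 mm wide; open, the fingers measure 130 mm over their backs; the gripper's body (75 mm by 190 mm) begins 47 mm behind the grasp point.
Start: joints at [1.087, 0.342, 1.524, -0, 1.275, -0.146], TCP at [173.978, 495.355, 226.741] pointing down, gripper open.
Joint ranges: [-2.53, 2.53], [-0.77, 2.02], [0.04, 2.7], [-1, 4.14], [0.28, 2.66], [-3.11, 3.11]. Speed limits (rad/s): [2.57, 2.57, 3.14, 3.14, 3.14, 3.14].

INTERFACE

Orientations are given as [roll, pitch, yaw] about the fixed x, y, z axes, in that order (R = Rz(yaw) Ry(pitch) Rx(roll)).
In Python, from plant import bot gives the robot as it stands.
- The arm moves only by the tool servo_tool, never from a script. Its argument "deltas" is a list of rows, each a list of 2 entries, a list of its own where there are three numbers: the shift along the tool's x, y, z in m, then the turn, a rotation vector about the tool's x, y, z in degrees. A call has 1 to 20 rows; each row shifts and turns the commanded pose from where the row before left it, along the tool's axes as they then stand; what a row does not reach is not made up. A row lasts 1/8 s, in which the tool goes at most 62.5 mm and 10.7 degrees, less where a joint would pass 70% of its speed; a pose out of reach is approached as far as the arm can. A call with a gripper value outside its range is refused whole. "fingers" is the opening, from 0 (shut) to 1 (fully open), set as the call begins (left out, the last holds). The fingers move at their own pace and stop on an object; the grip force is fixed at half the most. Time passes only in rows, so rows that do not move let the fingers close. It gives the time, the measured TCP pose, the force, the opening and the grip force at its end, in the units of the state.
- bot.get_obs(): the state, without advancing time (a new reading comes with each control period).
- bot.capture(name): name is "scene" or "side" or "wrist"; returns the picture (384x512x3 uint8, red, green, blue); there is no depth.
- bot.camera_model(name): a dict with "mtx" (3x3 intrinsics, pixels), "xyz" and "rotation" of the camera in the world. Camera axes: x right, y down, z forward; pixel columns grow to the right and rows downward; lengths in mm; the calibration is good to about 2 mm. A picture is of the moment at which its call begins: read the wrist's pose just before it. camera_model takes no time and is no camera call; for the wrist camera it gives the pose at the moment of the call.
- bot.close_job(): hands the job in; it is judged then, once.
The state is a dict: "time": time; "joint_positions": joint angles; "dq": joint speeds; "tau": joint torques, N m; "tool_pos": TCP position; "tcp_rot": TCP orientation; "contact_force": force on the tool from outside, world axes, zero at the start; "moment": the same for the moment, N m; "grip_width": finger opening in mm; "finger_force": force on a finger pad.
Only numpy, scipy, OpenCV 4.12 (cv2) and the standard library are available. Lean on these libraries where they do the work, as an engineer would, in place of code of your own. Each camera call takes 0.05 s, during which the arm holds its last target. There are 200 camera calls.

## Working session

There is one attempt and no reset: what is moved stays moved. The work goes in short steps, Python scripts to look and compute and a tool call to move; the robot and the scene stay as the last step left them, time stands still between calls to the robot, and variables do not carry over. Pictures are saved under pics/ and viewed, at most 10 in all, crops included, and the job is handed in when it is done.

Besides the shell and the picture viewer there is one more tool, called after "Emit:" as name(argument=value, ...) on one line, values as JSON. servo_tool: Moves the arm, as the interface text tells. Its arguments: {"type":"object","properties":{"deltas":{"type":"array"},"fingers":{"type":"number"}},"required":["deltas"]}

```bash
mkdir -p pics && ls && cat > h.py <<'E'
import numpy as np, cv2
from plant import bot
def ray(cam,u,v):
    m=bot.camera_model(cam) if isinstance(cam,str) else cam
    d=np.array(m["rotation"])@np.linalg.inv(np.array(m["mtx"]))@np.array([u,v,1.])
    return np.array(m["xyz"]),d
def onz(cam,u,v,z):
    o,d=ray(cam,u,v); return o+d*(z-o[2])/d[2]
def proj(cam,p):
    m=bot.camera_model(cam) if isinstance(cam,str) else cam
    q=np.array(m["mtx"])@(np.array(m["rotation"]).T@(np.array(p)-np.array(m["xyz"])))
    return q[:2]/q[2]
E
python3 - <<'E'
from h import *
print({k:np.round(v,3) if not isinstance(v,str) else v for k,v in bot.get_obs().items()})
ims=[bot.capture(c) for c in("scene","side")]
for c,i in zip(("scene","side"),ims):
    cv2.imwrite(f"pics/{c}0.png",i[:,:,::-1]); m=bot.camera_model(c); print(c,np.round(m["mtx"],1).tolist(),np.round(m["xyz"]),np.round(m["rotation"],3).tolist())
E
```

```text
pics
{'time': np.float64(0.0), 'joint_positions': array([ 1.087,  0.343,  1.525, -0.   ,  1.275, -0.146]), 'dq': array([ 0.001, -0.001, -0.002,  0.   ,  0.   , -0.   ]), 'tau': array([ 1.0000e-03, -4.3125e+01, -2.4422e+01,  7.2000e-02,  5.6000e-02,
       -0.0000e+00]), 'tool_pos': array([173.776, 494.967, 226.041]), 'tcp_rot': array([-3.14 , -0.   ,  2.804]), 'contact_force': array([-1.201,  0.497,  0.066]), 'moment': array([-0.043,  0.025,  0.008]), 'finger_force': np.float64(0.0), 'grip_width': np.float64(91.646)}
scene [[464.9, 0.0, 247.6], [0.0, 464.9, 198.0], [0.0, 0.0, 1.0]] [1276. -925.  900.] [-2.204, 0.024, 0.676]
side [[431.5, 0.0, 254.0], [0.0, 431.5, 190.5], [0.0, 0.0, 1.0]] [1042. -957.  925.] [-2.27, 0.0, 0.498]
```

View pics/scene0.png

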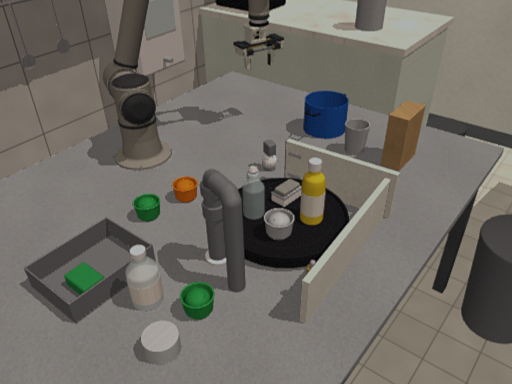

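View pics/side0.png

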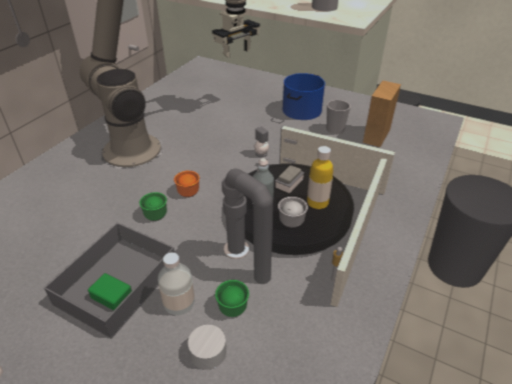

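The scene shows the turntable at about (290,218), the yellow bottle at (313,195), the glass bottle at (253,195), the steel holder at (279,222) and the pumice at (287,192). The scrubber stands at (268,155). The pipe and tap are around (220,230). Next I'll enlarge both views.

```bash
python3 - <<'E'
import re
s=open('h.py').read()
s=s.replace('def ray','from scipy.spatial.transform import Rotation as Ro\ndef RM(m): return Ro.from_euler("xyz",m["rotation"]).as_matrix()\ndef ray',1).replace('np.array(m["rotation"])','RM(m)')
open('h.py','w').write(s)
from h import *
for c in("scene","side"):
    i=cv2.imread(f"pics/{c}0.png")
    x0,y0=(190,125) if c=="scene" else (200,115)
    cv2.imwrite(f"pics/{c}1.png",cv2.resize(i[y0:y0+195,x0:x0+210],None,fx=3,fy=3,interpolation=cv2.INTER_CUBIC))
    print(c,"scrub",onz(c,*((268,168) if c=="scene" else (261,157)),0),"bottle cap top",onz(c,*((315,162) if c=="scene" else (323,150)),242))
    print(c,"base",proj(c,[0,0,0]), "tcp",proj(c,[173.8,495,226]))
E
```

```text
scene scrub [437.16359513 202.57627059   0.        ] bottle cap top [745.08870122  -2.61425111 242.        ]
scene base [143.53690216 153.98971541] tcp [259.00666426  66.66317311]
side scrub [449.19015303 187.89567432   0.        ] bottle cap top [ 7.39599508e+02 -6.66533622e-01  2.42000000e+02]
side base [131.78735523 149.33403168] tcp [236.73466178  53.34776149]
```

View pics/scene1.png

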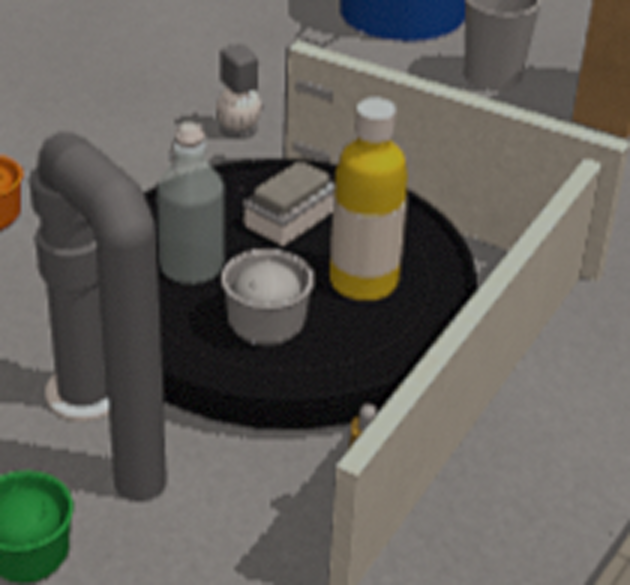

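View pics/side1.png

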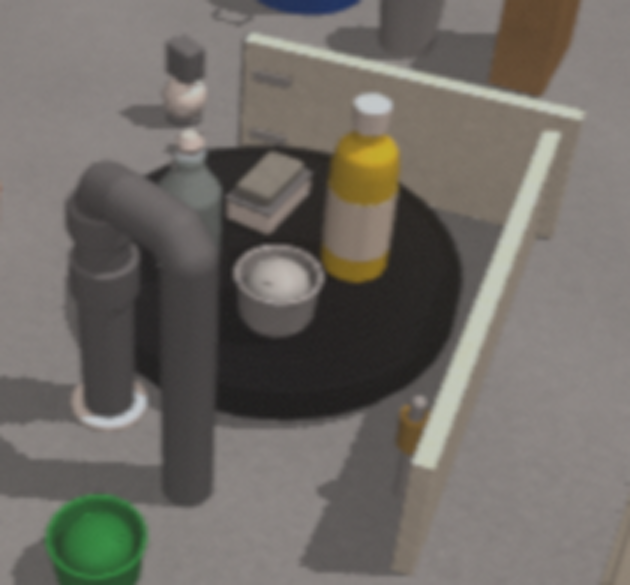

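```bash
cat > m.py <<'E'
from h import *
from scipy.optimize import least_squares
O={"scene":(190,125),"side":(200,115)}
def P(c,u,v,z): 
    return onz(c,O[c][0]+(u+.5)/3-.5,O[c][1]+(v+.5)/3-.5,z)
bot_={"scene":[(160,395),(200,413),(240,424),(280,428),(320,424),(360,412)],"side":[(230,397),(260,405),(290,407),(320,403),(350,394),(390,374)]}
top={"scene":[(250,160),(270,160),(420,200),(450,229),(470,262)],"side":[(250,148),(300,148),(410,183),(440,217),(458,255)]}
pipe={"scene":(82,394),"side":(110,402)}
edge={"scene":(290,50),"side":(246,40)}
def res(p,full=False):
    cx,cy,t=p; R=np.array([[np.cos(t),-np.sin(t)],[np.sin(t),np.cos(t)]]); o=[]
    for c in O:
        o+=[np.hypot(*(P(c,*q,12)[:2]-p[:2]))-190 for q in bot_[c]]
        o+=[np.hypot(*(P(c,*q,55)[:2]-p[:2]))-185 for q in top[c]]
        o+=list(R@[-85,-211]+p[:2]-P(c,*pipe[c],0)[:2])
        o+=list(R@[-122,208]+p[:2]-P(c,*edge[c],160)[:2])
    return np.array(o)
if __name__=="__main__":
    s=least_squares(res,[620,0,0],loss="soft_l1",f_scale=3); print(s.x); print(np.round(res(s.x),1))
    t=s.x[2]; R=np.array([[np.cos(t),-np.sin(t)],[np.sin(t),np.cos(t)]])
    for n,a,z in(("cap",{"scene":(376,107),"side":(373,103)},242),("grip",{"scene":(238,55),"side":(187,46)},106),("head floor",{"scene":(240,112),"side":(186,100)},27)):
        for c in O:
            w=P(c,*a[c],z); print(n,c,np.round(w,1),"cup",np.round(R.T@(w[:2]-s.x[:2]),1))
E
python3 m.py
```

```text
[ 6.64676238e+02 -2.67605670e+01  7.39000537e-02]
[ -2.1  -1.3   0.4   0.7  -2.3  -7.6  -8.8 -11.1  -8.2  -7.2  -1.4   0.1
   4.7 -11.1   7.5 -19.9 -15.7 -14.4 -15.9 -18.2 -19.5 -10.   -5.7   6.3
   1.8   2.8  -1.3   0.3  -7.6   3.2]
cap scene [740.6   4.5 242. ] cup [78.  25.6]
cap side [740.2   5.2 242. ] cup [77.7 26.3]
grip scene [443.8 199.  106. ] cup [-203.6  241.5]
grip side [444.1 202.8 106. ] cup [-203.   245.2]
head floor scene [443.6 203.7  27. ] cup [-203.5  246.2]
head floor side [442.4 205.5  27. ] cup [-204.6  248. ]
```

```bash
python3 - <<'E'
from m import *
p=np.array([664.7,-26.8,.0739])
for c in O:
    im=cv2.imread(f"pics/{c}0.png"); g=im.max(2)
    m=((g<32)*255).astype('uint8')
    n,l,st,ce=cv2.connectedComponentsWithStats(m); k=1+st[1:,4].argmax(); print(c,st[k])
    big=cv2.resize(im[O[c][1]:O[c][1]+195,O[c][0]:O[c][0]+210],None,fx=2,fy=2)
    cs,_=cv2.findContours((l==k).astype('uint8'),0,cv2.CHAIN_APPROX_NONE)
    for q in max(cs,key=len)[:,0]: cv2.circle(big,tuple(int(x) for x in (q-O[c])*2+1),0,(0,0,255),-1)
    for r,z,col in((190,12,(0,255,0)),(185,55,(255,255,0)),(190,44,(255,0,255))):
        for a in np.arange(0,6.28,.03):
            q=proj(c,[p[0]+r*np.cos(a),p[1]+r*np.sin(a),z]); cv2.circle(big,tuple(int(x) for x in (q-O[c]+.5)*2),0,col,-1)
    cv2.imwrite(f"pics/o_{c}.png",big)
a=[cv2.imread(f"pics/o_{c}.png") for c in O]; cv2.imwrite("pics/o.png",cv2.resize(np.hstack(a),(800,371)))
E
```

```text
scene [ 243  189  106   79 4044]
side [228  10  16   4  28]Traceback (most recent call last):
  File "<stdin>", line 12, in <module>
  File "h.py", line 12, in proj
    m=bot.camera_model(cam) if isinstance(cam,str) else cam
      ~~~~~~~~~~~~~~~~^^^^^
ValueError: time passes only in moves, steps and waits
```

```bash
python3 - <<'E'
s=open('h.py').read()
s=s.replace('bot.camera_model(cam) if isinstance(cam,str) else cam','CM[cam] if isinstance(cam,str) else cam')
s=s.replace('def RM','import json\ntry: CM=json.load(open("cm.json"))\nexcept FileNotFoundError: CM={}\ndef RM',1)
open('h.py','w').write(s)
import json; from plant import bot; import numpy as np
bot.capture("scene")
json.dump({c:{k:np.array(v).tolist() if k in("mtx","xyz","rotation") else None for k,v in bot.camera_model(c).items()} for c in("scene","side")},open("cm.json","w"))
from m import *
p=np.array([664.7,-26.8,.0739])
for c in O:
    im=cv2.imread(f"pics/{c}0.png"); g=cv2.GaussianBlur(im.max(2),(3,3),0)
    m=((g<(34 if c=="scene" else 42))*255).astype('uint8')
    n,l,st,ce=cv2.connectedComponentsWithStats(m); k=1+st[1:,4].argmax(); print(c,st[k],[int(im.max(2)[y,x]) for x,y in((290,240),(300,235),(330,220))])
    big=cv2.resize(im[O[c][1]:O[c][1]+195,O[c][0]:O[c][0]+210],None,fx=2,fy=2)
    cs,_=cv2.findContours((l==k).astype('uint8'),0,cv2.CHAIN_APPROX_NONE)
    for q in max(cs,key=len)[:,0]: cv2.circle(big,tuple(int(x) for x in (q-O[c])*2+1),0,(0,0,255),-1)
    for r,z,col in((190,12,(0,255,0)),(185,55,(255,255,0)),(190,44,(255,0,255))):
        for a in np.arange(0,6.28,.03):
            q=proj(c,[p[0]+r*np.cos(a),p[1]+r*np.sin(a),z]); cv2.circle(big,tuple(int(x) for x in (q-O[c]+.5)*2),0,col,-1)
    cv2.imwrite(f"pics/o_{c}.png",big)
a=[cv2.imread(f"pics/o_{c}.png") for c in O]; cv2.imwrite("pics/o.png",cv2.resize(np.hstack(a),(800,371)))
E
```

```text
scene [ 243  190  105   78 3934] [21, 22, 24]
side [ 273  195   79   59 2507] [36, 40, 40]
```

View pics/o.png

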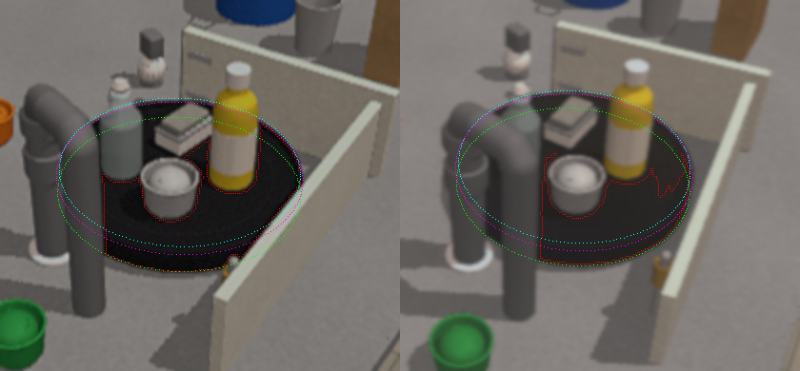

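The overlay agrees with the black disc to within a few mm. The upright round grey pipe with the white flange is the waste pipe. The scrubber (white ball, grey grip) is at scene (269,145), and the only lemon-yellow bottle is at (313,195). I'm moving over the scrubber now.

Emit:
servo_tool(deltas=[[[-0.02, -0.01, 0], [0, 0, 0]], [[-0.036, -0.019, 0], [0, 0, 0]], [[-0.04, -0.0215, 0], [0, 0, 0]], [[-0.04, -0.0215, 0], [0, 0, 0]], [[-0.04, -0.0215, 0], [0, 0, 0]], [[-0.04, -0.0215, 0], [0, 0, 0]], [[-0.04, -0.0215, 0], [0, 0, 0]], [[-0.04, -0.0215, 0], [0, 0, 0]], [[-0.036, -0.019, 0], [0, 0, 0]], [[-0.02, -0.011, 0], [0, 0, 0]], [[0, 0, 0], [0, 0, 0]]], fingers=1)

```text
time: 1.52
tool_pos: [444.5, 200.2, 226.3]
tcp_rot: [-3.141, -0.0, 2.801]
contact_force: [0.9, 0.6, -0.1]
grip_width: 92.0
finger_force: 0.0
```

```bash
python3 - <<'E'
from h import *
o=bot.get_obs(); print({k:np.round(o[k],2) for k in("time","tool_pos","tcp_rot","contact_force","joint_positions")})
im=bot.capture("wrist"); m=bot.camera_model("wrist")
json.dump({k:np.array(m[k]).tolist() for k in("mtx","xyz","rotation")},open("w0.json","w"))
cv2.imwrite("pics/w0.png",im[:,:,::-1]); print(m["xyz"],m["rotation"],proj(m,[444,201,106]))
E
```

```text
{'time': np.float64(1.52), 'tool_pos': array([444.46, 200.25, 226.34]), 'tcp_rot': array([-3.14, -0.  ,  2.8 ]), 'contact_force': array([ 0.9 ,  0.62, -0.13]), 'joint_positions': array([ 0.27,  0.27,  1.62,  0.  ,  1.24, -0.96])}
[375.43088984 224.61982395 384.09902321] [ 2.86778461e+00 -4.34735173e-04  1.23137659e+00] [259.29960273 187.22811833]
```

View pics/w0.png

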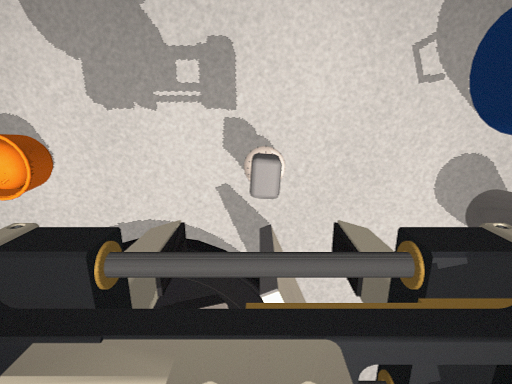

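The wrist view shows the grip's top at about (265,177), with its long side near vertical in the picture. The fingers are at left and right, so they already close nearly across the short side.

```bash
python3 - <<'E'
from h import *
m=json.load(open("w0.json")); im=cv2.imread("pics/w0.png"); g=cv2.cvtColor(im,6)
print(g[177,240:292:3],g[145:206:4,265])
b=g[176,266]; k=(abs(g.astype(int)-int(g[180,265]))<16).astype('uint8')
n,l,st,ce=cv2.connectedComponentsWithStats(k,connectivity=4); j=l[180,265]; print(st[j])
cs,_=cv2.findContours((l==j).astype('uint8'),0,1)
pts=np.array([onz(m,u,v,106)[:2] for u,v in max(cs,key=len)[:,0]],np.float32)
print(cv2.minAreaRect(pts), "minarea px",cv2.minAreaRect(max(cs,key=len)))
# cupboard refit
from m import *
def r2(p):
    cx,cy,t=p; R=np.array([[np.cos(t),-np.sin(t)],[np.sin(t),np.cos(t)]]); o=[]
    for c in O:
        if c=="scene": o+=[np.hypot(*(P(c,*q,12)[:2]-p[:2]))-190 for q in bot_[c]]
        o+=[np.hypot(*(P(c,*q,55)[:2]-p[:2]))-182 for q in top[c]]
        o+=list(R@[-85,-211]+p[:2]-P(c,*pipe[c],0)[:2])
        o+=list(R@[-122,208]+p[:2]-P(c,*edge[c],160)[:2])
    return np.array(o)
s=least_squares(r2,[660,-20,.06],loss="soft_l1",f_scale=3); print(s.x,np.round(r2(s.x),1))
E
```

```text
[206 211 190 180 119 163 173 171 173 173 179 177 172 141 218 195 205 214] [123 204 152  77 151 174 174 177 174 173 173 175 176 141 212 206]
[254 162  25  35 770]
((438.44757080078125, 210.45103454589844), (24.253189086914062, 36.31219482421875), 67.32416534423828) minarea px ((266.20306396484375, 179.1573486328125), (23.226537704467773, 34.198585510253906), 4.085616588592529)
[ 6.69005054e+02 -2.84211855e+01  5.98499689e-02] [ -3.7  -3.8  -2.9  -3.2  -6.6 -12.1  -1.5  -4.   -5.   -5.4  -0.9   1.4
   4.1  -3.9   7.8  -3.2   0.    8.9   3.    2.7  -0.   -0.4  -0.5   3.5]
```

Emit:
servo_tool(deltas=[[[0.003, 0.0025, 0.012], [0, 0, 1]], [[0.003, 0.0025, 0.024], [0, 0, 1.4]], [[0.003, 0.0027, 0.03], [0, 0, 1]], [[0, 0, 0.03], [0, 0, 0]], [[0, 0, 0.03], [0, 0, 0]], [[0, 0, 0.022], [0, 0, 0]], [[0, 0, 0.01], [0, 0, 0]], [[0, 0, 0], [0, 0, 0]]])

```text
time: 2.58
tool_pos: [437.3, 212.1, 68.3]
tcp_rot: [-3.141, -0.001, 2.745]
contact_force: [0.3, 1.1, -0.1]
grip_width: 92.0
finger_force: 0.0
```

Emit:
servo_tool(deltas=[[[0, 0, 0], [0, 0, 0]], [[0, 0, 0], [0, 0, 0]], [[0, 0, 0], [0, 0, 0]], [[0, 0, 0], [0, 0, 0]], [[0, 0, 0], [0, 0, 0]], [[0, 0, 0], [0, 0, 0]]], fingers=0)

```text
time: 3.32
tool_pos: [438.1, 211.7, 68.7]
tcp_rot: [3.141, 0.0, 2.744]
contact_force: [-0.1, -0.4, -0.4]
grip_width: 36.2
finger_force: 0.0
```

```bash
python3 - <<'E'
from h import *
o=bot.get_obs(); print({k:np.round(o[k],3) for k in("time","tool_pos","tcp_rot","contact_force","joint_positions","finger_force","grip_width")})
i1=bot.capture("scene"); i2=bot.capture("wrist"); m=bot.camera_model("wrist")
json.dump({k:np.array(m[k]).tolist() for k in("mtx","xyz","rotation")},open("w1.json","w"))
cv2.imwrite("pics/w1.png",i2[:,:,::-1]); cv2.imwrite("pics/s2.png",i1[:,:,::-1])
cv2.imwrite("pics/c2.png",np.hstack([cv2.resize(i1[100:250,190:390,::-1],(400,300)),cv2.resize(i2[:,:,::-1],(400,300))]))
E
```

```text
{'time': np.float64(3.325), 'tool_pos': array([438.071, 211.67 ,  68.744]), 'tcp_rot': array([3.141, 0.   , 2.744]), 'contact_force': array([-0.097, -0.435, -0.383]), 'joint_positions': array([ 0.292,  0.468,  1.832,  0.   ,  0.841, -0.881]), 'finger_force': np.float64(0.0), 'grip_width': np.float64(36.223)}
```

View pics/c2.png

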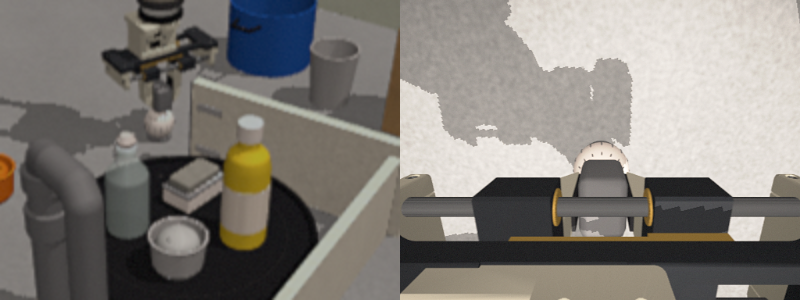

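Emit:
servo_tool(deltas=[[[0, 0, 0], [0, 0, 0]], [[0, 0, 0], [0, 0, 0]], [[0, 0, -0.004], [0, 0, 0]], [[0, 0, 0], [0, 0, -5]], [[0, 0, 0], [0, 0, -7]], [[0, 0, 0], [0, 0, -8]], [[0, 0, 0], [0, 0, -6.2]], [[-0.004, -0.015, 0], [0, 0, 0]], [[-0.006, -0.025, 0], [0, 0, 0]], [[-0.006, -0.03, 0], [0, 0, 0]], [[-0.006, -0.025, 0], [0, 0, 0]], [[-0.004, -0.017, 0], [0, 0, 0]], [[0, 0, 0], [0, 0, 0]]])

```text
time: 5.05
tool_pos: [471.1, 100.3, 72.8]
tcp_rot: [3.142, 0.0, -3.085]
contact_force: [0.3, 0.8, -1.5]
grip_width: 31.7
finger_force: 29.9
```

```bash
python3 - <<'E'
from h import *
o=bot.get_obs(); print({k:np.round(o[k],3) for k in("time","tool_pos","tcp_rot","contact_force","moment","joint_positions","finger_force","grip_width")})
i1=bot.capture("scene"); i2=bot.capture("side");i3=bot.capture("wrist"); o=bot.get_obs(); print(np.round(o["contact_force"],2),np.round(o["tool_pos"],2))
m=bot.camera_model("wrist"); json.dump({k:np.array(m[k]).tolist() for k in("mtx","xyz","rotation")},open("w3.json","w"))
cv2.imwrite("pics/w3.png",i3[:,:,::-1])
cv2.imwrite("pics/s3.png",i1[:,:,::-1]);cv2.imwrite("pics/d3.png",i2[:,:,::-1])
cv2.imwrite("pics/c3.png",np.hstack([cv2.resize(i1[130:280,190:390,::-1],(400,300)),cv2.resize(i3[:,:,::-1],(400,300))]))
E
```

```text
{'time': np.float64(5.05), 'tool_pos': array([471.135, 100.307,  72.79 ]), 'tcp_rot': array([ 3.142,  0.   , -3.085]), 'contact_force': array([ 0.272,  0.779, -1.5  ]), 'moment': array([ 0.046, -0.035,  0.035]), 'joint_positions': array([ 0.05 ,  0.455,  1.842,  0.   ,  0.845, -1.577]), 'finger_force': np.float64(29.92), 'grip_width': np.float64(31.68)}
[-0.7   0.51 -1.47] [470.44 101.94  72.68]
```

View pics/c3.png

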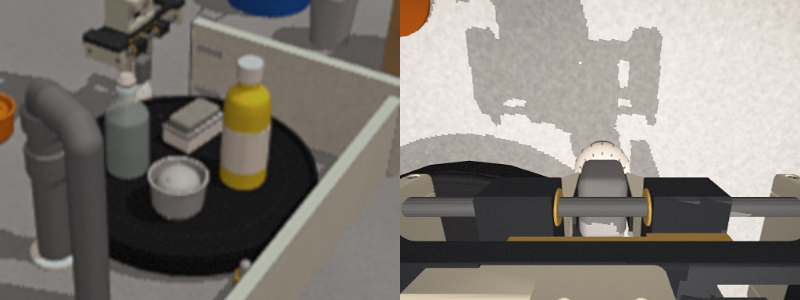

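The scrubber is held (width 31.7 mm, 30 N) at the front left of the rim. The wrist view shows the rim's near edge at about full-image (83,207), so I'll fit the circle to it.

```bash
python3 - <<'E'
from h import *
from scipy.optimize import least_squares
im=cv2.imread("pics/w3.png"); m=json.load(open("w3.json")); g=cv2.GaussianBlur(cv2.cvtColor(im,6),(3,3),0).astype(int)
print(g[190:228:2,80]); print(g[195:225:2,40]); print(g[195:228:2,150])
E1=[];
for u in range(4,215,6):
    col=g[170:229,u]; d=np.flatnonzero(col<60)
    if len(d): E1.append((u,170+d[0]))
print(E1)
w=np.array([onz(m,u,v-.5,12)[:2] for u,v in E1])
f=lambda p:np.hypot(*(w-p).T)-190
s=least_squares(f,[667,-27],loss="soft_l1"); print(s.x,np.round(f(s.x),1)); J=s.jac; print(np.sqrt(np.diag(np.linalg.inv(J.T@J))))
# scrubber head in hand: brightness silhouette
E
```

```text
[165 160 160 167 168 168 169 174  94  17  23  23  22  22  22  32  26  30
  36]
[164 164 163 165 165 164 168 169  46  21  20  21  19  23  26]
[171 171 171 174 174 173 175 177 180 143  27  24  21  24  23  22  32]
[(4, np.int64(224)), (10, np.int64(221)), (16, np.int64(219)), (22, np.int64(217)), (28, np.int64(215)), (34, np.int64(213)), (40, np.int64(211)), (46, np.int64(211)), (52, np.int64(210)), (58, np.int64(209)), (64, np.int64(209)), (70, np.int64(208)), (76, np.int64(207)), (82, np.int64(207)), (88, np.int64(206)), (94, np.int64(207)), (100, np.int64(207)), (106, np.int64(208)), (112, np.int64(209)), (118, np.int64(209)), (124, np.int64(210)), (130, np.int64(211)), (136, np.int64(211)), (142, np.int64(212)), (148, np.int64(214)), (154, np.int64(216)), (160, np.int64(218)), (166, np.int64(220)), (172, np.int64(222)), (178, np.int64(224)), (184, np.int64(226)), (190, np.int64(228)), (196, np.int64(228)), (202, np.int64(228))]
[669.85384224 -29.64573494] [-0.1  0.3  0.   0.   0.1  0.4  0.9 -0.1 -0.2 -0.1 -0.7 -0.3  0.2  0.
  0.8 -0.   0.2 -0.4 -0.8 -0.3 -0.4 -0.5  0.5  0.7  0.1 -0.3 -0.5 -0.6
 -0.6 -0.5 -0.1  0.3  2.6  5.1]
[0.20469192 0.7801182 ]
```

Emit:
servo_tool(deltas=[[[-0.0036, -0.0027, 0], [0, 0, 0]], [[-0.0036, -0.0027, 0], [0, 0, 0]], [[-0.0036, -0.0027, 0], [0, 0, 0]], [[-0.0036, -0.0027, 0], [0, 0, 0]], [[0, 0, 0], [0, 0, 0]]])

```text
time: 5.82
tool_pos: [485.8, 91.4, 72.6]
tcp_rot: [3.141, -0.0, -3.082]
contact_force: [-0.2, 0.7, -2.2]
grip_width: 31.9
finger_force: 29.9
```

```bash
cat > f.py <<'E'
from h import *
import sys
yaw=3.2018; X=np.array([-np.cos(yaw),-np.sin(yaw)]); Y=np.array([np.sin(yaw),-np.cos(yaw)])
C0=np.array([670,-29.5])
n=int(sys.argv[1]); F=[];T=[]
for k in range(n):
    if k: bot.capture("wrist")
    o=bot.get_obs(); F.append(o["contact_force"]); T.append(o["tool_pos"])
F=np.array(F);T=np.array(T); f=F.mean(0); p=T.mean(0)[:2]-C0
r=p/np.hypot(*p); t=np.array([-r[1],r[0]])
print("t",round(float(o["time"]),2),"F",np.round(f,2),"sd",np.round(F.std(0),2),"radial",round(float(f[:2]@r),2),"tang(acw)",round(float(f[:2]@t),2),"R",round(float(np.hypot(*p)),1),"theta",round(float(np.degrees(np.arctan2(p@Y,-p@X))),1),"grip",round(float(o["finger_force"]),1),"z",round(T[:,2].mean(),1))
E
python3 f.py 6
```

```text
t 6.08 F [-0.11  0.5  -1.46] sd [0.63 0.61 0.42] radial 0.37 tang(acw) -0.36 R 220.5 theta 36.7 grip 29.9 z 72.6
```

Emit:
servo_tool(deltas=[[[-0.0016, -0.0012, 0], [0, 0, 0]], [[-0.0016, -0.0012, 0], [0, 0, 0]], [[0, 0, 0], [0, 0, 0]]])

```text
time: 6.45
tool_pos: [488.5, 89.4, 72.4]
tcp_rot: [3.141, -0.001, -3.082]
contact_force: [-2.1, 0.9, -1.3]
grip_width: 32.0
finger_force: 29.9
```

```bash
python3 f.py 6
```

```text
t 6.7 F [-2.93  1.78 -1.72] sd [0.69 0.61 0.36] radial 3.42 tang(acw) 0.12 R 216.9 theta 36.7 grip 29.9 z 72.5
```

```bash
cat > g.py <<'E'
# usage: g.py X Y  R:theta R:theta ... -> rows (tool x,y in m) and end X Y ; X,Y commanded TCP (mm) in frame at axle
import sys, numpy as np
X,Y=map(float,sys.argv[1:3]); out=[]
for a in sys.argv[3:]:
    R,t=map(float,a.split(":")); t=np.radians(t); x,y=-R*np.cos(t),R*np.sin(t)
    dx=round(-(x-X),1); dy=round(y-Y,1); X-=dx; Y+=dy; out.append(f"[[{dx/1000:.4f}, {dy/1000:.4f}, 0], [0, 0, 0]]")
print("["+", ".join(out)+"]"); print("end",round(X,1),round(Y,1))
E
python3 g.py -173.46 129.46 216.4:36.2 216.4:34.7 216.4:32.5 216.4:30 216.4:27.5 216.4:25 216.4:22.5 216.4:20.5 216.4:19.5 216.4:19
```

```text
[[[0.0012, -0.0017, 0], [0, 0, 0]], [[0.0033, -0.0046, 0], [0, 0, 0]], [[0.0045, -0.0069, 0], [0, 0, 0]], [[0.0049, -0.0081, 0], [0, 0, 0]], [[0.0046, -0.0082, 0], [0, 0, 0]], [[0.0042, -0.0085, 0], [0, 0, 0]], [[0.0038, -0.0086, 0], [0, 0, 0]], [[0.0027, -0.0071, 0], [0, 0, 0]], [[0.0013, -0.0035, 0], [0, 0, 0]], [[0.0007, -0.0018, 0], [0, 0, 0]]]
end -204.7 70.5
```

Emit:
servo_tool(deltas=[[[0.0012, -0.0017, 0], [0, 0, 0]], [[0.0033, -0.0046, 0], [0, 0, 0]], [[0.0045, -0.0069, 0], [0, 0, 0]], [[0.0049, -0.0081, 0], [0, 0, 0]], [[0.0046, -0.0082, 0], [0, 0, 0]]])

```text
time: 7.32
tool_pos: [471.8, 58.0, 72.7]
tcp_rot: [-3.141, -0.0, -3.082]
contact_force: [-3.6, 1.4, -1.8]
grip_width: 31.9
finger_force: 29.9
```

Emit:
servo_tool(deltas=[[[0.0042, -0.0085, 0], [0, 0, 0]], [[0.0038, -0.0086, 0], [0, 0, 0]], [[0.0027, -0.0071, 0], [0, 0, 0]], [[0.0013, -0.0035, 0], [0, 0, 0]], [[0.0007, -0.0018, 0], [0, 0, 0]]])

```text
time: 7.95
tool_pos: [461.5, 28.3, 72.7]
tcp_rot: [3.142, 0.0, -3.082]
contact_force: [-3.4, 2.1, -1.7]
grip_width: 32.1
finger_force: 29.9
```

```bash
python3 f.py 6; python3 - <<'E'
from h import *
i=bot.capture("scene"); cv2.imwrite("pics/s5.png",i[:,:,::-1])
for n in("s3","s5"):
    a=cv2.imread(f"pics/{n}.png"); h=cv2.cvtColor(a,cv2.COLOR_BGR2HSV); m=cv2.inRange(h,(18,150,80),(35,255,255)); m[:,:240]=0; m[:150]=0;m[260:]=0
    c,l,st,ce=cv2.connectedComponentsWithStats(m); k=np.argsort(-st[1:,4])[:3]+1; print(n,[(st[j].tolist(),ce[j].round(1).tolist()) for j in k])
E
```

```text
t 8.2 F [-3.69  1.31 -1.41] sd [0.2  0.77 0.53] radial 3.91 tang(acw) -0.27 R 216.4 theta 19.0 grip 29.9 z 72.7
s3 [([302, 171, 24, 26, 496], [313.4, 183.8]), ([300, 212, 23, 13, 162], [310.6, 219.5]), ([257, 155, 1, 2, 2], [257.0, 155.5])]
s5 [([301, 166, 24, 25, 481], [312.7, 178.0]), ([300, 206, 22, 13, 136], [311.5, 213.4]), ([242, 155, 1, 2, 2], [242.0, 155.5])]
```

```bash
python3 g.py -204.7 70.5 216.6:18.7 216.8:17.8 217:16.2 217:14 217:11.2 217:7.7 217:3.6
```

```text
[[[0.0005, -0.0011, 0], [0, 0, 0]], [[0.0012, -0.0031, 0], [0, 0, 0]], [[0.0020, -0.0058, 0], [0, 0, 0]], [[0.0022, -0.0080, 0], [0, 0, 0]], [[0.0023, -0.0104, 0], [0, 0, 0]], [[0.0021, -0.0130, 0], [0, 0, 0]], [[0.0016, -0.0155, 0], [0, 0, 0]]]
end -216.6 13.6
```

Emit:
servo_tool(deltas=[[[0.0005, -0.0011, 0], [0, 0, 0]], [[0.0012, -0.0031, 0], [0, 0, 0]], [[0.002, -0.0058, 0], [0, 0, 0]], [[0.0022, -0.008, 0], [0, 0, 0]], [[0.0023, -0.0104, 0], [0, 0, 0]]])

```text
time: 8.88
tool_pos: [454.9, -1.0, 72.8]
tcp_rot: [-3.142, 0.0, -3.081]
contact_force: [-4.0, 0.3, -2.3]
grip_width: 31.9
finger_force: 29.9
```

Emit:
servo_tool(deltas=[[[0.0021, -0.013, 0], [0, 0, 0]], [[0.0016, -0.0155, 0], [0, 0, 0]]])

```text
time: 9.12
tool_pos: [453.0, -30.1, 72.7]
tcp_rot: [-3.141, 0.0, -3.081]
contact_force: [-3.4, 0.5, -1.6]
grip_width: 31.8
finger_force: 29.9
```

```bash
python3 f.py 1; python3 g.py -216.6 13.6 217:-1.2 217:-6.2 217:-12.2; echo; python3 g.py -216.6 13.6 217.5:-1.2 218:-6.2 218:-12.2
```

```text
t 9.12 F [-3.35  0.52 -1.65] sd [0. 0. 0.] radial 3.35 tang(acw) -0.53 R 217.0 theta 3.3 grip 29.9 z 72.7
[[[0.0004, -0.0181, 0], [0, 0, 0]], [[-0.0013, -0.0189, 0], [0, 0, 0]], [[-0.0036, -0.0225, 0], [0, 0, 0]]]
end -212.1 -45.9

[[[0.0009, -0.0182, 0], [0, 0, 0]], [[-0.0008, -0.0189, 0], [0, 0, 0]], [[-0.0036, -0.0226, 0], [0, 0, 0]]]
end -213.1 -46.1
```

Emit:
servo_tool(deltas=[[[0.0004, -0.0181, 0], [0, 0, 0]], [[-0.0013, -0.0189, 0], [0, 0, 0]], [[-0.0036, -0.0225, 0], [0, 0, 0]]])

```text
time: 9.5
tool_pos: [461.3, -89.9, 72.9]
tcp_rot: [-3.141, 0.001, -3.082]
contact_force: [-3.0, -0.3, -1.6]
grip_width: 31.8
finger_force: 29.9
```

```bash
python3 f.py 1; python3 g.py -212.1 -45.9 217:-18.9 217:-26.2 217:-32 217:-34.5
```

```text
t 9.5 F [-3.03 -0.33 -1.59] sd [0. 0. 0.] radial 3.0 tang(acw) -0.52 R 217.2 theta -12.7 grip 29.9 z 72.9
[[[-0.0068, -0.0244, 0], [0, 0, 0]], [[-0.0106, -0.0255, 0], [0, 0, 0]], [[-0.0107, -0.0192, 0], [0, 0, 0]], [[-0.0052, -0.0079, 0], [0, 0, 0]]]
end -178.8 -122.9
```

Emit:
servo_tool(deltas=[[[-0.0068, -0.0244, 0], [0, 0, 0]], [[-0.0106, -0.0255, 0], [0, 0, 0]]])

```text
time: 9.75
tool_pos: [482.1, -139.3, 73.0]
tcp_rot: [-3.14, 0.002, -3.082]
contact_force: [-1.4, -0.9, -1.6]
grip_width: 32.4
finger_force: 29.9
```

Emit:
servo_tool(deltas=[[[-0.0107, -0.0192, 0], [0, 0, 0]], [[-0.0052, -0.0079, 0], [0, 0, 0]]])

```text
time: 10.0
tool_pos: [500.3, -165.6, 73.1]
tcp_rot: [-3.139, 0.003, -3.083]
contact_force: [-0.9, -1.8, -1.2]
grip_width: 31.8
finger_force: 29.9
```

```bash
python3 - <<'E'
from h import *
def ang(i):
    # bottle cap: white blob above yellow; use yellow top part centroid
    h=cv2.cvtColor(i,cv2.COLOR_RGB2HSV); m=cv2.inRange(h,(18,150,80),(35,255,255)); m[:,:190]=0; m[:140]=0;m[270:]=0
    c,l,st,ce=cv2.connectedComponentsWithStats(m); k=1+st[1:,4].argmax(); return st[k],ce[k]
o=bot.get_obs(); i=bot.capture("scene"); o2=bot.get_obs(); j=bot.capture("scene"); o3=bot.get_obs()
cv2.imwrite("pics/s6.png",i[:,:,::-1]); cv2.imwrite("pics/s7.png",j[:,:,::-1])
print([np.round(q["contact_force"],1) for q in(o,o2,o3)],np.round(o3["tool_pos"],1),o["time"],o3["time"])
for n in("s3","s5"): 
    s,c=ang(cv2.imread(f"pics/{n}.png")[:,:,::-1]); w=onz("scene",*c,180)[:2]-[670,-29.5]; print(n,s,np.round(w),np.degrees(np.arctan2(w[1],w[0]))-3,np.hypot(*w))
for a in(i,j):
    s,c=ang(a); w=onz("scene",*c,180)[:2]-[670,-29.5]; print(s,c,np.round(w),np.degrees(np.arctan2(w[1],w[0]))-3,np.hypot(*w))
E
```

```text
[array([-0.9, -1.8, -1.2]), array([-0.2, -2.2, -1.2]), array([-1.5, -0.9, -2.1])] [ 499.7 -164.4   72.9] 10.0 10.1
s3 [302 171  24  26 496] [81. 16.] 8.397289763103887 82.627682520805
s5 [301 166  24  25 481] [65. 39.] 28.212935077735555 75.45871235548381
[281 154  21  24 434] [291.06451613 165.54147465] [-20.  57.] 106.17985010446498 59.960721424262246
[280 154  21  23 428] [289.96495327 165.39485981] [-23.  55.] 109.26264399653056 59.86198184719484
```

```bash
python3 g.py -178.8 -122.9 217:-33 217:-29 217.2:-22.5 217.4:-15 217.6:-7 217.8:1 217.8:9; echo; python3 g.py -214.9 35 217.6:15.5 217.4:20.5 217.2:23.5 217:25
```

```text
[[[0.0032, 0.0047, 0], [0, 0, 0]], [[0.0078, 0.0130, 0], [0, 0, 0]], [[0.0109, 0.0221, 0], [0, 0, 0]], [[0.0093, 0.0268, 0], [0, 0, 0]], [[0.0060, 0.0298, 0], [0, 0, 0]], [[0.0018, 0.0303, 0], [0, 0, 0]], [[-0.0027, 0.0303, 0], [0, 0, 0]]]
end -215.1 34.1

[[[-0.0052, 0.0232, 0], [0, 0, 0]], [[-0.0061, 0.0179, 0], [0, 0, 0]], [[-0.0044, 0.0105, 0], [0, 0, 0]], [[-0.0025, 0.0051, 0], [0, 0, 0]]]
end -196.7 91.7
```

Emit:
servo_tool(deltas=[[[0.0032, 0.0047, 0], [0, 0, 0]], [[0.0078, 0.013, 0], [0, 0, 0]], [[0.0109, 0.0221, 0], [0, 0, 0]], [[0.0093, 0.0268, 0], [0, 0, 0]]])

```text
time: 10.6
tool_pos: [462.1, -96.4, 72.6]
tcp_rot: [3.141, -0.001, -3.081]
contact_force: [-1.1, -1.0, -1.7]
grip_width: 31.9
finger_force: 29.9
```

Emit:
servo_tool(deltas=[[[0.006, 0.0298, 0], [0, 0, 0]], [[0.0018, 0.0303, 0], [0, 0, 0]], [[-0.0027, 0.0303, 0], [0, 0, 0]]])

```text
time: 10.98
tool_pos: [451.5, -6.0, 72.8]
tcp_rot: [3.141, -0.001, -3.081]
contact_force: [-0.1, 0.5, -2.0]
grip_width: 31.3
finger_force: 29.9
```

Emit:
servo_tool(deltas=[[[-0.0054, 0.0241, 0], [0, 0, 0]], [[-0.0061, 0.0179, 0], [0, 0, 0]], [[-0.0044, 0.0105, 0], [0, 0, 0]], [[-0.0025, 0.0051, 0], [0, 0, 0]]])

```text
time: 11.48
tool_pos: [467.3, 51.3, 72.7]
tcp_rot: [3.141, -0.001, -3.08]
contact_force: [-3.2, 0.1, -0.5]
grip_width: 31.9
finger_force: 29.9
```

```bash
python3 - <<'E'
from h import *
a=[]
for n in range(2):
    i=bot.capture("scene"); o=bot.get_obs(); a.append(o["contact_force"]); 
    h=cv2.cvtColor(i,cv2.COLOR_RGB2HSV); m=cv2.inRange(h,(18,150,80),(35,255,255)); m[:,:190]=0; m[:130]=0;m[270:]=0
    c,l,st,ce=cv2.connectedComponentsWithStats(m); k=1+st[1:,4].argmax(); print(st[k],ce[k])
print(np.round(a,1),o["time"],np.round(o["tool_pos"],1))
s=bot.capture("side")
cv2.imwrite("pics/s8.png",i[:,:,::-1]); cv2.imwrite("pics/d8.png",s[:,:,::-1])
cv2.imwrite("pics/c8.png",np.hstack([cv2.resize(q[100:250,190:390,::-1],(400,300)) for q in(i,s)]))
E
python3 f.py 3
```

```text
[270 154  21  23 429] [280.16783217 165.22610723]
[270 154  22  23 439] [280.46241458 165.22323462]
[[-2.7  1.5 -2. ]
 [-2.7  1.7 -0.8]] 11.575 [467.5  50.8  72.5]
t 11.72 F [-3.42  0.95 -1.68] sd [0.36 0.47 0.41] radial 3.54 tang(acw) 0.37 R 217.6 theta 24.9 grip 29.9 z 72.5
```

View pics/c8.png

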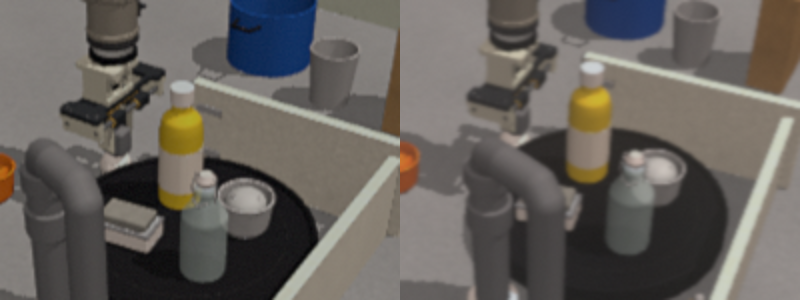

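The bottle has come round: the cap is at scene (281,142) and side (286,133), now on the left of the turntable. Everything is upright.

```bash
cat > cap.py <<'E'
from h import *
import sys
c0=np.array([670,-29.5])
def show(w):
    d=w[:2]-c0; a=.055; print(np.round(w,1),"cup",round(d[0]*np.cos(a)+d[1]*np.sin(a),1),round(-d[0]*np.sin(a)+d[1]*np.cos(a),1),"ang",round(float(np.degrees(np.arctan2(d[1],d[0])-a)),1),"r",round(float(np.hypot(*d)),1))
if __name__=="__main__":
    for c,f in zip(("scene","side"),sys.argv[1:]):
        i=cv2.imread(f"pics/{f}.png"); h=cv2.cvtColor(i,cv2.COLOR_BGR2HSV); m=cv2.inRange(h,(18,130,70),(38,255,255)); m[:,:190]=0; m[:110]=0;m[270:]=0;m[:,340:]=0
        n,l,st,ce=cv2.connectedComponentsWithStats(m); k=1+st[1:,4].argmax(); x,y,w,hh,_=st[k]
        g=cv2.cvtColor(i,6)[y-14:y+3,x:x+w]; mm=(g>165).astype('uint8'); n,l,s2,c2=cv2.connectedComponentsWithStats(mm); j=1+s2[1:,4].argmax()
        u=x+c2[j][0]; v=y-14+c2[j][1]; print(c,"capblob",s2[j],u,v); show(onz(c,u,v,233))
E
python3 cap.py s3 d3; python3 cap.py s8 d8
```

```text
scene capblob [ 7  1 12  6 60] 314.8666666666667 160.66666666666666
[733.9  15.6 233. ] cup 66.3 41.5 ang 32.0 r 78.2
side capblob [ 8  1 12  7 68] 323.80882352941177 149.11764705882354
[736.   17.1 233. ] cup 68.5 42.9 ang 32.1 r 80.8
scene capblob [ 6  2 11  5 49] 280.81632653061223 143.0612244897959
[604.5  39.1 233. ] cup -61.7 72.1 ang 130.6 r 94.9
side capblob [ 5  0 16  7 69] 286.71014492753625 132.768115942029
[608.3  44.2 233. ] cup -57.6 77.0 ang 126.8 r 96.2
```

```bash
sed -i 's/u,v,233/u,v,242/' cap.py && python3 cap.py s3 d3 && python3 cap.py s8 d8
python3 - <<'E'
import numpy as np,subprocess
inc=[.6,1.2,1.8,2.4,3]+[3.4]*8+[3,2.4,1.8,1.2,.6]; th=25-np.cumsum(inc)
R=np.interp(th,[-25,-13,25],[216.4,216.9,217])
print(subprocess.run(["python3","g.py","-196.7","91.7"]+[f"{r:.2f}:{t:.2f}" for r,t in zip(R,th)],capture_output=True,text=True).stdout, len(th), th[-1])
E
```

```text
scene capblob [ 7  1 12  6 60] 314.8666666666667 160.66666666666666
[741.2   2.9 242. ] cup 72.9 28.4 ang 21.3 r 78.2
side capblob [ 8  1 12  7 68] 323.80882352941177 149.11764705882354
[740.    4.4 242. ] cup 71.7 30.0 ang 22.7 r 77.8
scene capblob [ 6  2 11  5 49] 280.81632653061223 143.0612244897959
[613.5  26.1 242. ] cup -53.3 58.6 ang 132.3 r 79.2
side capblob [ 5  0 16  7 69] 286.71014492753625 132.768115942029
[613.9  31.2 242. ] cup -52.7 63.7 ang 129.6 r 82.6
[[[0.0009, -0.0021, 0], [0, 0, 0]], [[0.0019, -0.0041, 0], [0, 0, 0]], [[0.0025, -0.0063, 0], [0, 0, 0]], [[0.0032, -0.0086, 0], [0, 0, 0]], [[0.0034, -0.0108, 0], [0, 0, 0]], [[0.0031, -0.0125, 0], [0, 0, 0]], [[0.0025, -0.0126, 0], [0, 0, 0]], [[0.0016, -0.0128, 0], [0, 0, 0]], [[0.0009, -0.0128, 0], [0, 0, 0]], [[0.0002, -0.0129, 0], [0, 0, 0]], [[-0.0006, -0.0128, 0], [0, 0, 0]], [[-0.0014, -0.0128, 0], [0, 0, 0]], [[-0.0021, -0.0127, 0], [0, 0, 0]], [[-0.0026, -0.0111, 0], [0, 0, 0]], [[-0.0025, -0.0087, 0], [0, 0, 0]], [[-0.0021, -0.0065, 0], [0, 0, 0]], [[-0.0015, -0.0043, 0], [0, 0, 0]], [[-0.0008, -0.0021, 0], [0, 0, 0]]]
end -203.3 -74.8
 18 -20.199999999999996
```

Emit:
servo_tool(deltas=[[[0.0009, -0.0021, 0], [0, 0, 0]], [[0.0019, -0.0041, 0], [0, 0, 0]], [[0.0025, -0.0063, 0], [0, 0, 0]], [[0.0032, -0.0086, 0], [0, 0, 0]], [[0.0034, -0.0108, 0], [0, 0, 0]], [[0.0031, -0.0125, 0], [0, 0, 0]], [[0.0025, -0.0126, 0], [0, 0, 0]], [[0.0016, -0.0128, 0], [0, 0, 0]], [[0.0009, -0.0128, 0], [0, 0, 0]]])

```text
time: 12.85
tool_pos: [453.2, -34.5, 72.7]
tcp_rot: [-3.141, 0.0, -3.082]
contact_force: [-3.4, 0.4, -2.3]
grip_width: 31.5
finger_force: 29.9
```

Emit:
servo_tool(deltas=[[[0.0002, -0.0129, 0], [0, 0, 0]], [[-0.0006, -0.0128, 0], [0, 0, 0]], [[-0.0014, -0.0128, 0], [0, 0, 0]], [[-0.0021, -0.0127, 0], [0, 0, 0]], [[-0.0026, -0.0111, 0], [0, 0, 0]], [[-0.0025, -0.0087, 0], [0, 0, 0]], [[-0.0021, -0.0065, 0], [0, 0, 0]], [[-0.0015, -0.0043, 0], [0, 0, 0]], [[-0.0008, -0.0021, 0], [0, 0, 0]], [[0, 0, 0], [0, 0, 0]]])

```text
time: 14.1
tool_pos: [471.7, -116.3, 72.7]
tcp_rot: [3.142, 0.0, -3.081]
contact_force: [-3.1, -2.0, -2.6]
grip_width: 31.8
finger_force: 30.0
```

```bash
python3 f.py 4; python3 - <<'E'
from h import *
i=bot.capture("scene"); s=bot.capture("side")
cv2.imwrite("pics/s9.png",i[:,:,::-1]); cv2.imwrite("pics/d9.png",s[:,:,::-1])
cv2.imwrite("pics/c9.png",np.hstack([cv2.resize(q[100:250,190:390,::-1],(400,300)) for q in(i,s)]))
E
python3 cap.py s9 d9
```

```text
t 14.25 F [-3.14 -1.96 -2.33] sd [0.21 0.28 0.6 ] radial 3.66 tang(acw) 0.54 R 216.5 theta -20.1 grip 30.0 z 72.7
scene capblob [ 5  0 12  6 55] 259.76363636363635 149.87272727272727
[588.6 -39.6 242. ] cup -81.8 -5.6 ang -176.1 r 82.0
side capblob [ 5  0 12  7 69] 267.71014492753625 142.05797101449275
[587.3 -38.6 242. ] cup -83.1 -4.5 ang -176.9 r 83.2
```

View pics/c9.png

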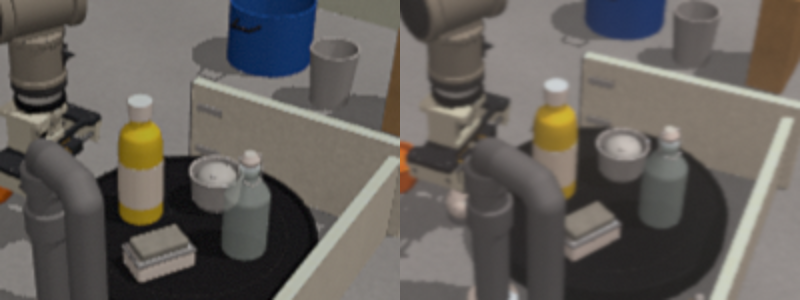

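The bottle stands at the middle of the front (cap at scene (260,150), cupboard x ≈ -82, y ≈ -5 mm), all four things are upright, and the press is about 3.5 N. I'll hold briefly, check that nothing drifts, and hand in.

Emit:
servo_tool(deltas=[[[0, 0, 0], [0, 0, 0]], [[0, 0, 0], [0, 0, 0]], [[0, 0, 0], [0, 0, 0]], [[0, 0, 0], [0, 0, 0]], [[0, 0, 0], [0, 0, 0]], [[0, 0, 0], [0, 0, 0]]])

```text
time: 15.1
tool_pos: [471.6, -116.4, 72.7]
tcp_rot: [3.142, 0.0, -3.081]
contact_force: [-2.8, -0.9, -3.0]
grip_width: 31.9
finger_force: 30.0
```

```bash
python3 - <<'E'
from h import *
cv2.imwrite("pics/s10.png",bot.capture("scene")[:,:,::-1]); cv2.imwrite("pics/d10.png",bot.capture("side")[:,:,::-1])
E
python3 cap.py s10 d10; python3 f.py 4; python3 -c "
from plant import bot; print(bot.close_job())"
```

```text
scene capblob [ 5  0 12  6 53] 259.6792452830189 149.88679245283018
[588.5 -39.8 242. ] cup -82.0 -5.8 ang -176.0 r 82.2
side capblob [ 5  0 12  7 70] 267.62857142857143 142.07142857142858
[587.1 -38.8 242. ] cup -83.3 -4.7 ang -176.8 r 83.4
t 15.35 F [-2.69 -1.55 -1.67] sd [0.14 0.13 0.27] radial 3.09 tang(acw) 0.34 R 216.6 theta -20.2 grip 30.0 z 72.7
the job is handed in; nothing more can be done
None
```

Job handed in at about 15 s, result not shown: the yellow bottle is at the middle of the front (about 5 mm off centre), the turntable is still, all four things are upright and the held scrubber presses the rim at about 3 N; the one doubt is the fast return stroke, where a single reading near 0 N (noise about 0.6 N) means I can't rule out that it briefly left the rim.

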